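# Lever up the heavy hatch leaf with the pry bar

## Robot

A 7-joint arm with a two-finger parallel gripper is mounted at the origin on the work surface. World frame = base frame: x ahead of the robot, y to its left, z up, the work surface at z = 0. Lengths are in m, angles in rad, forces in N, time in s.
With the tool pointing down it reaches from about 0.425 to 0.925 m from the base axis. Payload 6.8 kg.
Tool frame: the origin (TCP) lies at the very end of the fingers, on their centre line; the grasp point (between the pads) lies 19 mm behind it; z points along the fingers, y is the line along which they close (so a half turn about z gives the same grasp; the last joint's range is limited). The gripper opens to 88 mm and grips with 3 to 60 N. Pads are 20 mm wide; open, the fingers measure 115 mm over their backs; the gripper's body (75 mm by 178 mm) begins 61 mm behind the grasp point.
Start: joints at [-1.287, 0.477, 0.022, 1.555, -0.011, 1.109, -0.083], TCP at [0.258, 0.624, 0.223] pointing down, gripper open.
Joint ranges: [-2.96, 2.96], [-0.34, 2.1], [-1.41, 1.46], [0.24, 2.44], [-1.37, 4.51], [0.17, 1.92], [-2.96, 2.96]. Speed limits (rad/s): [2.39, 2.39, 3.14, 3.14, 3.14, 3.14, 3.14].

## Interface

Orientations are given as a 3x3 rotation matrix whose columns are the frame's x, y, z axes.
In Python, from station import observe, snapshot, camera_model, finish_job, recognise gives the robot as it stands. The module is installed in compiled form; this text tells all that it offers.
- The arm moves only by the shell command python3 -m jog 'ROWS' [FORCE]. ROWS is JSON, a list of rows, each a list of 7 numbers: the shift along the tool's x, y, z in units of 0.1 m (1.0 is 0.1 m), then the turn, a rotation vector about the tool's x, y, z in units of 45 degrees (1.0 is 45 degrees), then the opening, from 0 (shut) to 1 (fully open). In form: [[tx, ty, tz, wx, wy, wz, jaw], ...]. A call has 1 to 8 rows; each row is the pose to reach, as a shift and turn from the pose commanded when the call began, along the tool's axes at that moment; what a row does not reach only later rows make up. A row lasts 1/12 s, in which the tool goes at most 41.7 mm and 7.16 degrees, less where a joint would pass 70% of its speed; a pose out of reach is approached as far as the arm can. A call with a number of a shift or a turn outside -1 to 1 is refused whole. A call with a gripper value outside its range is refused whole. The fingers move at their own pace and stop on an object; FORCE is the grip in N (left out, the last holds). Time passes only in rows, so rows that repeat a pose let the fingers close. It gives the time, the measured TCP pose, the force, the opening and the grip force at its end, in the units of the state.
- observe(): the state, without advancing time (a new reading comes with each control period).
- snapshot(name): name is "scene" or "top" or "wrist"; returns (picture, depth): 420x560x3 uint8, red, green, blue; 420x560 float32, m along the optical axis (not along the pixel's ray), 0 where there is no reading.
- camera_model(name): a dict with "fx", "fy", "cx", "cy" (pixels), "k1" (the pictures are not rectified: a ray, as slopes to the right and down, at radius r is drawn at 1 + k1 r^2 times it, then the intrinsics apply), "rvec" (rotation vector, rad) and "tvec" (3), from world to camera coordinates, as OpenCV has them. Camera axes: x right, y down, z forward; pixel columns grow to the right and rows downward; lengths in m; the calibration is good to about 2 mm. A picture is of the moment at which its call begins: read the wrist's pose just before it. camera_model takes no time and is no camera call; for the wrist camera it gives the pose at the moment of the call.
- finish_job(): hands the job in; it is judged then, once.
Trained networks look in the newest picture that a camera, given by its name, has taken for a name from the list of things; names that differ only in an ending like _2 or _b are one class to them, and where a whole thing is asked for, a point or a joint stands for the part that bears it (a point fixed in the world has none). Each returns a list of dicts, best first, with "conf" (0 to 1); they miss things now and then, are a little off and sometimes report something else, mostly with a low value. They report only what shows in the picture. A call takes as long as a camera call.
- recognise(camera, thing): "location" ([row, column] in pixels, amid what is visible of it).
The state is a dict: "time_s": time; "joint_pos": joint angles; "joint_velocities": joint speeds; "joint_efforts": joint torques, N m; "eef_pos": TCP position; "eef_rot": TCP orientation; "force": force on the tool from outside, world axes, zero at the start; "torque": the same for the moment, N m; "opening": opening from 0.0 (shut) to 1.0 (fully open); "grip_force": force on a finger pad.
Only numpy, scipy, OpenCV 4.12 (cv2) and the standard library are available. Lean on these libraries where they do the work, as an engineer would, in place of code of your own. Each camera call takes 0.05 s, during which the arm holds its last target. There are 200 camera calls.

## Task

Push the red turn-button round with a fingertip until it is fully clear of the hatch leaf, then press down the raised end of the blue pry bar, which stays resting in its notch, so that its toe lifts the leaf's front edge at least 30 mm above the frame and I can get hold of it. Finish while holding the bar down, with the bar alone carrying the leaf. Grasp and lift nothing, and leave the other tools and timber on the bench where they are.

Things in the scene. Friction and masses are not known exactly. Their poses are not given: they have to be found in the camera images.
- hatch: Mid-brown timber frame fixed flat on the bench, 362 (x) by 335 (y) by 110 mm high. Origin at bench level under the middle of the front rail's outer face; +y runs to the hinged side, x along the front rail, z up. The front rail spans y = 0 to 45 mm, top at z = 110 mm. At x = 0 it has a notch for the bar, 45 mm wide, open on top, floor at z = 50 mm. Dark leaf: y = 52 to 292, x = -140 to 140 mm.
- leaf_edge (a point): Middle of the top front edge of the dark wooden leaf (280 x 240 x 54 mm, about 3 kg), flush with the frame at 110 mm above the bench when shut. No handle. Its hinge is at the back, 242 mm from this edge, at the height of its top. The bar's toe pushes it up from below, 43 mm in from the edge.
- leaf (a joint): Opening angle of the leaf: 0 shut (flush), positive with its front edge raised; the edge is 30 mm up at 0.124. It falls shut by its weight when the bar is let go.
- button_pivot (a point): Centre of the top face of the turn-button over its pivot screw, which stands on the front rail at x = 95, y = 18 mm in the hatch frame; height 128.5 mm.
- button_tip (a point): Top of the long end of the turn-button, 56 mm from its pivot: a flat red wooden bar 76 long, 24 wide, 18 mm thick (z = 110.5 to 128.5 mm), turning flat on the rail. The long end lies over the leaf's front edge and keeps it down; the short end reaches 20 mm past the pivot the other way.
- turnbutton (a joint): Angle of the button about its upright pivot, anticlockwise from above: 0 with the long end pointing straight over the leaf (hatch +y), +1.57 or -1.57 lying along the rail. Swing it either way: clear of the leaf beyond 1.2, stopped at 1.75. Light friction (about 1 N at its long end); stays where it is left.
- bar_press (a point): The place to press: top face of the blue steel pry bar's raised long arm, mid-width, 30 mm from its end, about 170 mm above the bench at the start. 4 to 7 N straight down here raises the leaf. Pressed down to 90 mm above the bench, the leaf's edge is 30 mm up; with the long arm level, at 56 mm, about 40 mm. At 25 mm the bar's end strikes the bench.
- bar_heel (a point): The heel of the pry bar, on which it rocks: middle of the underside of its bend, resting on the floor of the notch, 12 mm in from the front rail's outer face (hatch frame y = 12, z = 50 mm).
- prybar: The loose pry bar: flat steel 40 mm wide, 6 mm thick, 0.55 kg. Origin at the underside of its heel bend; y along the 83 mm toe, which lies level under the leaf, x across the bar, z up. The 300 mm long arm slopes up at 25 degrees the other way (hatch -y), away from the hatch.
- packer: Bystander: brown wooden packer 140 x 45 x 25 mm lying on the bench beside the bar, on the button's side, close to the front rail; origin under its centre.
- trysquare: Bystander: try square lying flat beside the bar on the side away from the button, dark stock 120 x 28 x 18 mm and steel blade 150 mm; origin under the stock's centre.
- mallet: Bystander: turned wooden mallet standing on its head, 88 mm across, 236 mm tall; origin under its centre.
- glue: Bystander: white glue bottle with a red cap, 68 mm across, 185 mm tall; origin under its centre.
- chisel: Bystander: chisel with orange handle, 250 mm long, lying; origin at bench level at the root of its blade.
- tape: Bystander: yellow tape measure 72 x 38 x 66 mm; origin under its centre.
- offcut: Bystander: brown wooden offcut 80 x 50 x 35 mm; origin under its centre.

How it is judged:
By the outcome, as a careful person would: the job done as asked, in the order asked, and still so for the second after the job is handed in, while the arm keeps its last pose, push and grip.
It also fails if it takes over 56 s, if anything falls off the work surface, if the arm or the gripper's body presses on something with over 40 N, if the wrist force passes 120 N, or if a joint passes its speed limit or range.

## Working session

There is one attempt and no reset: what is moved stays moved. The work goes in short steps, Python scripts to look and compute and a shell command to move; the robot and the scene stay as the last step left them, time stands still between calls to the robot, and variables do not carry over. Pictures are saved under pics/ and viewed, at most 10 in all, crops included, and the job is handed in when it is done.

```bash
mkdir -p pics
cat > h.py <<'E'
import numpy as np, cv2
from station import observe, snapshot, camera_model, finish_job, recognise
def cloud(name, depth):
    m=camera_model(name); v,u=np.mgrid[0:420,0:560]
    K=np.array([[m['fx'],0,m['cx']],[0,m['fy'],m['cy']],[0,0,1]],float)
    p=cv2.undistortPoints(np.stack([u.ravel(),v.ravel()],1).astype(float)[:,None],K,np.array([m['k1'],0,0,0,0.]))[:,0]
    c=np.c_[p,np.ones(len(p))]*depth.reshape(-1,1)
    R=cv2.Rodrigues(np.array(m['rvec'],float))[0]
    w=(c-np.array(m['tvec']).ravel())@R
    return w.reshape(420,560,3)
E
python3 - <<'E'
from h import *
for n in ('top','scene'):
    p,d=snapshot(n); cv2.imwrite(f'pics/{n}0.png',p[:,:,::-1]); w=cloud(n,d); np.save(f'{n}0.npy',w)
    for t in ('button_pivot','button_tip','bar_press','bar_heel','leaf_edge','hatch','mallet','glue','packer','trysquare','tape'):
        r=recognise(n,t)
        if r:
            a,b=map(int,r[0]['location']); print(n,t,a,b,round(r[0]['conf'],2),w[a,b].round(3))
s=observe();print(s['time_s'],s['eef_pos'],np.round(s['eef_rot'],3).tolist(),s['force'])
E
```

```text
top button_pivot 209 196 0.59 [0.517 0.148 0.111]
top button_tip 155 234 0.75 [0.652 0.047 0.13 ]
top bar_press 177 299 0.85 [ 0.593 -0.119  0.116]
top bar_heel 174 302 0.88 [ 0.599 -0.126  0.125]
top leaf_edge 208 194 0.59 [0.52  0.154 0.11 ]
top hatch 208 191 0.89 [0.52  0.161 0.114]
top mallet 235 445 0.76 [ 0.434 -0.48   0.142]
top glue 171 430 0.62 [ 0.598 -0.455  0.129]
top packer 150 270 0.75 [ 0.682 -0.046  0.028]
top trysquare 211 314 0.64 [ 0.51  -0.165  0.002]
top tape 263 419 0.57 [ 0.361 -0.434  0.07 ]
scene button_pivot 205 339 0.75 [0.597 0.104 0.111]
scene button_tip 217 333 0.59 [0.654 0.041 0.13 ]
scene bar_press 232 260 0.6 [ 0.616 -0.161  0.135]
scene bar_heel 228 264 0.76 [ 1.337 -0.512  0.807]
scene leaf_edge 187 336 0.64 [0.516 0.153 0.11 ]
scene hatch 206 338 0.62 [0.596 0.102 0.108]
scene mallet 241 111 0.63 [ 0.457 -0.508  0.136]
scene glue 287 141 0.78 [ 0.631 -0.479  0.115]
scene packer 266 310 0.78 [ 0.691 -0.053  0.024]
scene trysquare 250 242 0.7 [ 0.516 -0.174 -0.   ]
scene tape 234 132 0.65 [ 0.365 -0.447  0.066]
1.2 [0.25773566 0.62387788 0.22266721] [[-0.924, 0.382, -0.0], [0.382, 0.924, 0.0], [0.0, 0.0, -1.0]] [0.27219643 0.45815159 0.10663702]
```

View pics/top0.png

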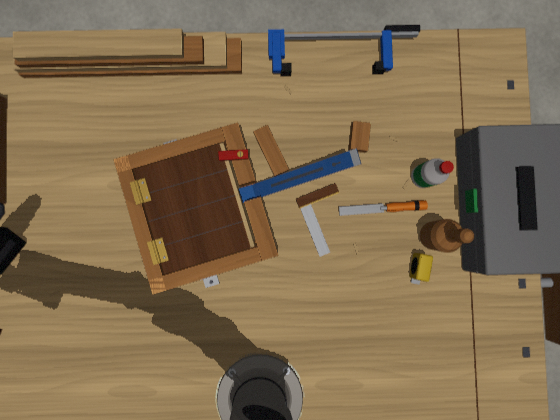

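View pics/scene0.png

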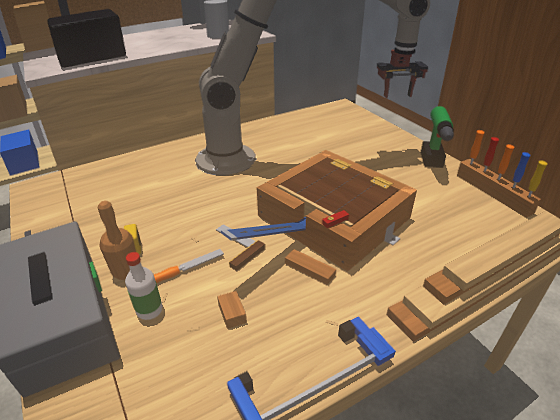

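Run:
```python
from h import *
for n in ('top','scene'):
    p=cv2.imread(f'pics/{n}0.png').astype(int); w=np.load(f'{n}0.npy'); B,G,R=p[...,0],p[...,1],p[...,2]
    x,y,z=w[...,0],w[...,1],w[...,2]
    reg=(x>.3)&(x<.85)&(y>-.35)&(y<.45)
    red=reg&(R>110)&(G<60)&(B<60)&(z>.12)&(z<.137)
    rp=w[red]; print(n,'red',len(rp),rp.mean(0).round(4)); r=cv2.minAreaRect(rp[:,:2].astype(np.float32)*1000); print(r, cv2.boxPoints(r).round(0).tolist())
    bl=reg&(B>R+50)&(B>G+25)&(z>.04)&(z<.22); bp=w[bl]
    r=cv2.minAreaRect(bp[:,:2].astype(np.float32)*1000); print('blue',len(bp),r, cv2.boxPoints(r).round(0).tolist(), bp[:,2].min(),bp[:,2].max())
    c=bp.mean(0);u,s,vt=np.linalg.svd(bp-c,full_matrices=False);print(c,vt[0])
    top=w[reg&(z>.1)&(z<.118)&~bl&~red]; r=cv2.minAreaRect(top[:,:2].astype(np.float32)*1000);print('hatch',len(top),r,cv2.boxPoints(r).round(0).tolist(), np.median(top[:,2]))
```

```text
top red 220 [0.6527 0.0512 0.1305]
((653.2936401367188, 49.010032653808594), (22.901718139648438, 72.23308563232422), 1.4331762790679932) [[641.0, 85.0], [643.0, 13.0], [666.0, 13.0], [664.0, 85.0]]
blue 1418 ((593.0822143554688, -102.90946960449219), (39.89716339111328, 290.121826171875), 15.148805618286133) [[536.0, 32.0], [612.0, -248.0], [650.0, -238.0], [574.0, 42.0]] 0.05169825563785775 0.1788169649006262
[ 0.59441469 -0.11007391  0.11315699] [-0.22700574  0.88411211 -0.4084289 ]
hatch 17266 ((539.4506225585938, 91.24650573730469), (363.20745849609375, 459.9178466796875), 15.53685188293457) [[303.0, 264.0], [426.0, -179.0], [776.0, -82.0], [653.0, 361.0]] 0.11194353035479875
scene red 125 [0.6544 0.0507 0.1289]
((653.3662109375, 49.09890365600586), (23.837841033935547, 73.85773468017578), 3.743122100830078) [[639.0, 85.0], [644.0, 11.0], [668.0, 13.0], [663.0, 87.0]]
blue 451 ((591.4590454101562, -103.65626525878906), (41.07063674926758, 286.23236083984375), 14.58249282836914) [[536.0, 30.0], [608.0, -247.0], [647.0, -237.0], [575.0, 40.0]] 0.05399070795357371 0.1755568478435993
[ 0.59694833 -0.1249569   0.11847781] [ 0.23682111 -0.87720343  0.41764807]
hatch 7462 ((538.5989990234375, 89.2489013671875), (366.16497802734375, 466.12091064453125), 15.854069709777832) [[299.0, 263.0], [426.0, -185.0], [778.0, -85.0], [651.0, 363.0]] 0.11051760573451068
```

```bash
cat >> h.py <<'E'
def go(x,y,z):
    s=observe(); print('t',round(s['time_s'],2),'pos',s['eef_pos'].round(4) if hasattr(s['eef_pos'],'round') else s['eef_pos'],'F',np.round(s['force'],1),'jog',np.round(np.array(s['eef_rot']).T@(np.array([x,y,z])-s['eef_pos'])*10,3))
E
J='python3 -m jog'
python3 -m jog '[[-0.45,-0.3,0,0,0,0,0],[-0.9,-0.6,0,0,0,0,0],[-0.9,-0.6,0,0,0,0,0],[-0.9,-0.6,0,0,0,0,0]]' 20
for i in 1 2 3 4; do python3 -m jog '[[-0.3,-0.2,0,0,0,0,0],[-0.6,-0.4,0,0,0,0,0],[-0.9,-0.62,0,0,0,0,0],[-0.9,-0.62,0,0,0,0,0]]' >/dev/null; done
python3 -c "
from h import *
go(.61,.078,.2)"
```

```text
time_s: 1.53
eef_pos: [0.3236, 0.5283, 0.223]
eef_rot: [[-0.921, 0.39, 0.003], [0.39, 0.921, -0.003], [-0.004, -0.001, -1.0]]
force: [0.7, -0.3, 0.1]
opening: 0.737
grip_force: 0.0
t 2.87 pos [0.5597 0.1598 0.2231] F [ 0.6 -0.6 -0.2] jog [-0.782 -0.556  0.235]
```

```bash
python3 -m jog '[[-0.3,-0.2,0,0,0,0,0],[-0.6,-0.4,0.1,0,0,0,0],[-0.78,-0.55,0.2,0,0,0,0],[-0.78,-0.55,0.2,0,0,0,0],[-0.78,-0.55,0.2,0,0,0,0],[-0.78,-0.55,0.2,0,0,0,0]]'
python3 - <<'E'
from h import *
go(.612,.077,.118)
p,d=snapshot('wrist'); cv2.imwrite('pics/wrist1.png',p[:,:,::-1]); w=cloud('wrist',d)
x,y,z=w[...,0],w[...,1],w[...,2];R,G,B=[p[...,i].astype(int) for i in range(3)]
red=(R>110)&(G<70)&(B<70)&(z>.115)&(z<.14)&(x>.6)&(x<.72)
rp=w[red]; print(len(rp),rp.mean(0), cv2.minAreaRect(rp[:,:2].astype(np.float32)*1000), cv2.boxPoints(cv2.minAreaRect(rp[:,:2].astype(np.float32)*1000)))
E
```

```text
time_s: 3.37
eef_pos: [0.6069, 0.0885, 0.2027]
eef_rot: [[-0.925, 0.381, -0.0], [0.381, 0.925, 0.001], [0.001, 0.001, -1.0]]
force: [-0.2, 0.2, -0.5]
opening: 0.005
grip_force: 0.0
t 3.37 pos [0.6069 0.0885 0.2027] F [-0.2  0.2 -0.5] jog [-0.092 -0.087  0.846]
18 [0.63979411 0.04791411 0.11862154] ((639.8377685546875, 45.556617736816406), (0.6848077774047852, 12.644904136657715), 1.7559839487075806) [[639.3018    51.86561 ]
 [639.6893    39.226646]
 [640.3737    39.247627]
 [639.98627   51.88659 ]]
```

View pics/wrist1.png

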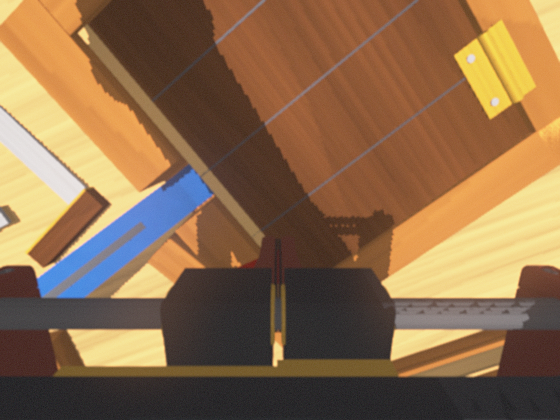

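```bash
python3 -m jog '[[0,0,0.4,0,0,0,0],[0,0,0.8,0,0,0,0],[0,0,0.84,0,0,0,0],[0,0,0.84,0,0,0,0],[0,0,0.84,0,0,0,0]]'
python3 -c "
from h import *
go(.627,.076,.118)
for t in (75,55,40,25,15):
    a=np.deg2rad(t);d=np.array([np.cos(a),np.sin(a)]);n=np.array([-d[1],d[0]]);q=np.array([.6544,.0324])+.042*d+.027*n;print(t);go(*q,.118)"
```

```text
time_s: 3.83
eef_pos: [0.6078, 0.0879, 0.1202]
eef_rot: [[-0.925, 0.381, 0.001], [0.381, 0.925, 0.001], [-0.001, 0.001, -1.0]]
force: [-0.1, 0.4, -0.3]
opening: 0.005
grip_force: 0.0
t 3.83 pos [0.6078 0.0879 0.1202] F [-0.1  0.4 -0.3] jog [-0.223 -0.037  0.022]
75
t 3.83 pos [0.6078 0.0879 0.1202] F [-0.1  0.4 -0.3] jog [-0.321  0.046  0.022]
55
t 3.83 pos [0.6078 0.0879 0.1202] F [-0.1  0.4 -0.3] jog [-0.471  0.133  0.023]
40
t 3.83 pos [0.6078 0.0879 0.1202] F [-0.1  0.4 -0.3] jog [-0.598  0.162  0.023]
25
t 3.83 pos [0.6078 0.0879 0.1202] F [-0.1  0.4 -0.3] jog [-0.728  0.156  0.023]
15
t 3.83 pos [0.6078 0.0879 0.1202] F [-0.1  0.4 -0.3] jog [-0.812  0.134  0.023]
```

```bash
python3 -m jog '[[-0.1,-0.04,0.02,0,0,0,0],[-0.2,-0.04,0.02,0,0,0,0],[-0.26,0,0.02,0,0,0,0],[-0.32,0.05,0.02,0,0,0,0],[-0.4,0.09,0.02,0,0,0,0],[-0.47,0.13,0.02,0,0,0,0],[-0.47,0.13,0.02,0,0,0,0],[-0.47,0.13,0.02,0,0,0,0]]'
python3 - <<'E'
from h import *
for t in (40,25,15):
    a=np.deg2rad(t);d=np.array([np.cos(a),np.sin(a)]);n=np.array([-d[1],d[0]]);q=np.array([.6544,.0324])+.042*d+.027*n;print(t);go(*q,.118)
p,d=snapshot('scene'); cv2.imwrite('pics/s2.png',cv2.resize(p[120:300,220:460,::-1],None,fx=3,fy=3))
E
```

```text
time_s: 4.5
eef_pos: [0.6563, 0.0811, 0.1165]
eef_rot: [[-0.924, 0.382, 0.001], [0.382, 0.924, 0.0], [-0.001, 0.0, -1.0]]
force: [-0.7, -0.6, -0.2]
opening: 0.008
grip_force: 0.0
40
t 4.5 pos [0.6563 0.0811 0.1165] F [-0.7 -0.6 -0.2] jog [-0.123  0.04  -0.015]
25
t 4.5 pos [0.6563 0.0811 0.1165] F [-0.7 -0.6 -0.2] jog [-0.253  0.034 -0.015]
15
t 4.5 pos [0.6563 0.0811 0.1165] F [-0.7 -0.6 -0.2] jog [-0.338  0.012 -0.015]
```

View pics/s2.png

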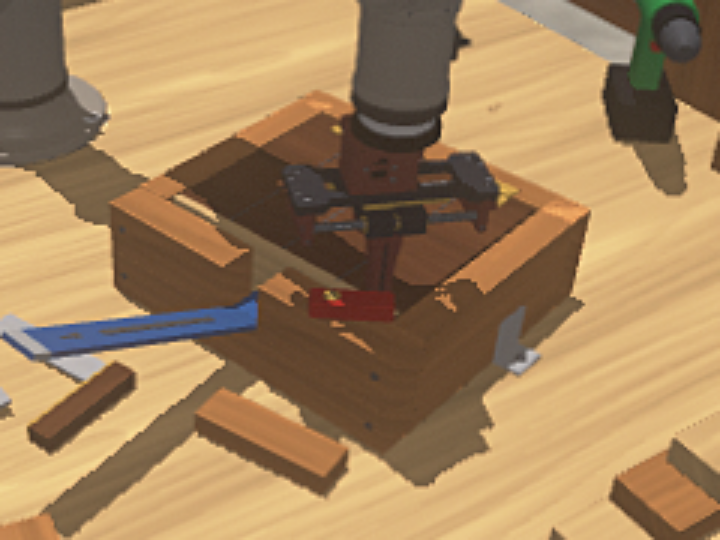

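The crop shows the fingertip behind the red button (crop about 350,305). The button has swung partway towards the rail. I'll continue the arc.

```bash
python3 -m jog '[[-0.07,0.02,0,0,0,0,0],[-0.13,0.03,0,0,0,0,0],[-0.19,0.03,0,0,0,0,0],[-0.25,0.025,0,0,0,0,0],[-0.3,0.01,0,0,0,0,0],[-0.34,-0.01,0,0,0,0,0],[-0.34,-0.01,0,0,0,0,0],[-0.34,-0.01,0,0,0,0,0]]'
python3 - <<'E'
from h import *
go(.688,.069,.118)
for n in ('top','scene'):
    p,d=snapshot(n); w=cloud(n,d); x,y,z=w[...,0],w[...,1],w[...,2];R,G,B=[p[...,i].astype(int) for i in range(3)]
    red=(R>110)&(G<60)&(B<60)&(z>.12)&(z<.137)&(x>.55)&(x<.75)&(y>0)&(y<.12)
    if red.sum()>5: r=cv2.minAreaRect(w[red][:,:2].astype(np.float32)*1000); print(n,red.sum(),r,cv2.boxPoints(r).round().tolist())
    cv2.imwrite(f'pics/{n}3.png',p[:,:,::-1])
E
```

```text
time_s: 5.22
eef_pos: [0.6871, 0.0662, 0.1168]
eef_rot: [[-0.924, 0.383, 0.001], [0.383, 0.924, -0.0], [-0.001, 0.0, -1.0]]
force: [-0.0, 0.2, -0.8]
opening: 0.004
grip_force: 0.0
t 5.22 pos [0.6871 0.0662 0.1168] F [-0.   0.2 -0.8] jog [ 0.003  0.029 -0.012]
```

```bash
python3 -m jog '[[0.06,0.08,0,0,0,0,0],[0.06,0.08,-0.3,0,0,0,0],[0.06,0.08,-0.7,0,0,0,0],[0.06,0.08,-1,0,0,0,0],[0.06,0.08,-1,0,0,0,0],[0.06,0.08,-1,0,0,0,0]]' >/dev/null
python3 -m jog '[[-0.3,-0.3,0,0,0,0,0],[-0.3,-0.7,0,0,0,0,0],[-0.3,-1,0,0,0,0,0],[-0.3,-1,0,0,0,0,0],[-0.3,-1,0,0,0,0,0]]' >/dev/null
python3 - <<'E'
from h import *
go(.629,-.232,.21)
for n in ('top','scene'):
    p,d=snapshot(n); w=cloud(n,d); x,y,z=w[...,0],w[...,1],w[...,2];R,G,B=[p[...,i].astype(int) for i in range(3)]
    red=(R>90)&(G<60)&(B<60)&(z>.12)&(z<.137)&(x>.55)&(x<.78)&(y>0)&(y<.12)
    if red.sum()>5: r=cv2.minAreaRect(w[red][:,:2].astype(np.float32)*1000); print(n,red.sum(),r,cv2.boxPoints(r).round().tolist())
    cv2.imwrite(f'pics/{n}4.png',p[:,:,::-1])
cv2.imwrite('pics/s4c.png',cv2.resize(p[120:300,220:460,::-1],None,fx=3,fy=3))
E
```

```text
t 6.23 pos [ 0.6722 -0.0294  0.2154] F [ 0.3  0.4 -0.9] jog [-0.383 -2.036  0.056]
scene 161 ((671.5994262695312, 34.65388870239258), (76.52763366699219, 25.198257446289062), 12.316349029541016) [[632.0, 39.0], [637.0, 14.0], [712.0, 31.0], [706.0, 55.0]]
```

View pics/s4c.png

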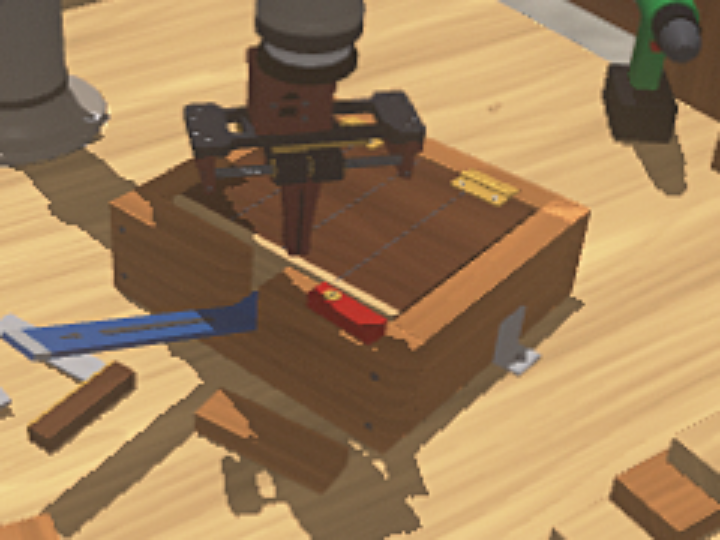

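```bash
python3 -m jog '[[-0.1,-0.3,0,0,0,0,0],[-0.2,-0.7,0,0,0,0,0],[-0.2,-1,0,0,0,0,0],[-0.2,-1,0,0,0,0,0]]' >/dev/null
python3 -m jog '[[-0.1,-0.3,0,0,0,0,0],[-0.16,-0.7,0,0,0,0,0],[-0.16,-0.98,0,0,0,0,0],[-0.16,-0.98,0,0,0,0,0],[-0.16,-0.98,0,0,0,0,0],[-0.16,-0.98,0,0,0,0,0]]' >/dev/null
python3 - <<'E'
from h import *
go(.627,-.226,.18)
p,d=snapshot('wrist'); cv2.imwrite('pics/wrist5.png',p[:,:,::-1])
p,d=snapshot('top'); w=cloud('top',d); x,y,z=w[...,0],w[...,1],w[...,2];R,G,B=[p[...,i].astype(int) for i in range(3)]
red=(R>90)&(G<60)&(B<60)&(z>.12)&(z<.137)&(x>.55)&(x<.78)&(y>0)&(y<.12)
r=cv2.minAreaRect(w[red][:,:2].astype(np.float32)*1000); print(red.sum(),r)
E
```

```text
t 7.17 pos [ 0.6323 -0.2213  0.2161] F [0.9 1.1 0.2] jog [ 0.03  -0.064  0.361]
232 ((671.557373046875, 35.32190704345703), (76.93875885009766, 23.231660842895508), 12.057618141174316)
```

View pics/wrist5.png

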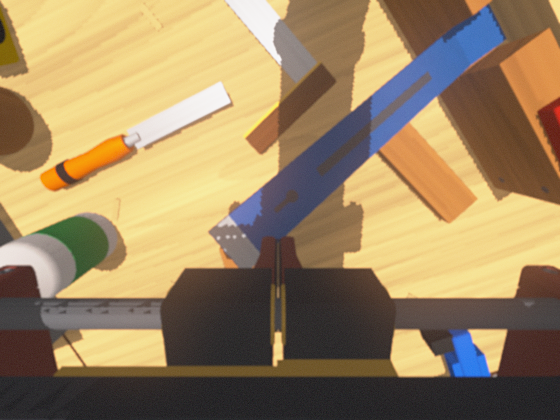

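```bash
python3 -m jog '[[0.03,-0.06,0.15,0,0,0,0],[0.03,-0.06,0.36,0,0,0,0],[0.03,-0.06,0.45,0,0,0,0],[0.03,-0.06,0.5,0,0,0,0],[0.03,-0.06,0.5,0,0,0,0],[0.03,-0.06,0.5,0,0,0,0]]'
```

```text
time_s: 7.77
eef_pos: [0.6266, -0.2267, 0.167]
eef_rot: [[-0.925, 0.381, -0.001], [0.381, 0.925, 0.002], [0.001, 0.001, -1.0]]
force: [-1.8, 3.3, 2.0]
opening: 0.004
grip_force: 1.4
```

```bash
python3 -m jog '[[-0.02,-0.03,0.07,0,0,0,0],[-0.04,-0.06,0.14,0,0,0,0],[-0.06,-0.08,0.21,0,0,0,0],[-0.08,-0.1,0.28,0,0,0,0],[-0.09,-0.12,0.35,0,0,0,0],[-0.1,-0.14,0.42,0,0,0,0],[-0.11,-0.15,0.5,0,0,0,0],[-0.11,-0.15,0.5,0,0,0,0]]'
```

```text
time_s: 8.43
eef_pos: [0.6302, -0.2477, 0.1149]
eef_rot: [[-0.924, 0.383, -0.001], [0.383, 0.924, -0.001], [0.001, -0.001, -1.0]]
force: [0.1, 0.7, 3.4]
opening: 0.007
grip_force: 1.4
```

```bash
python3 -m jog '[[-0.01,-0.01,0.07,0,0,0,0],[-0.02,-0.02,0.14,0,0,0,0],[-0.03,-0.04,0.21,0,0,0,0],[-0.04,-0.05,0.28,0,0,0,0],[-0.05,-0.06,0.35,0,0,0,0],[-0.05,-0.07,0.42,0,0,0,0],[-0.05,-0.07,0.47,0,0,0,0],[-0.05,-0.07,0.47,0,0,0,0]]'
python3 - <<'E'
from h import *
for n in ('scene','top'):
    p,d=snapshot(n); w=cloud(n,d); np.save(f'{n}6.npy',w); cv2.imwrite(f'pics/{n}6.png',p[:,:,::-1])
    o=np.array([.5677,-.0103]);a=np.deg2rad(15.4);ex=np.array([np.cos(a),np.sin(a)]);ey=np.array([-ex[1],ex[0]])
    q=w[...,:2]-o; hx,hy,z=q@ex,q@ey,w[...,2]
    for y0 in (.06,.1,.15,.2,.25):
        m=(abs(hx)<.12)&(abs(hy-y0)<.008)&(z<.2)&(z>.08); print(n,y0,m.sum(),np.median(z[m]).round(4) if m.any() else None)
    if n=='scene': cv2.imwrite('pics/s6c.png',cv2.resize(p[120:300,220:460,::-1],None,fx=3,fy=3))
print(observe()['time_s'],observe()['force'])
E
```

```text
time_s: 9.1
eef_pos: [0.632, -0.255, 0.0682]
eef_rot: [[-0.924, 0.382, -0.001], [0.382, 0.924, -0.0], [0.001, -0.001, -1.0]]
force: [-0.5, 2.1, 2.3]
opening: 0.008
grip_force: 1.2
scene 0.06 632 0.1395
scene 0.1 216 0.1399
scene 0.15 192 0.1325
scene 0.2 176 0.1253
scene 0.25 161 0.1175
top 0.06 632 0.1467
top 0.1 601 0.1409
top 0.15 595 0.1334
top 0.2 573 0.126
top 0.25 575 0.1185
9.2 [-0.9275341   2.66798768  2.60863164]
```

View pics/s6c.png

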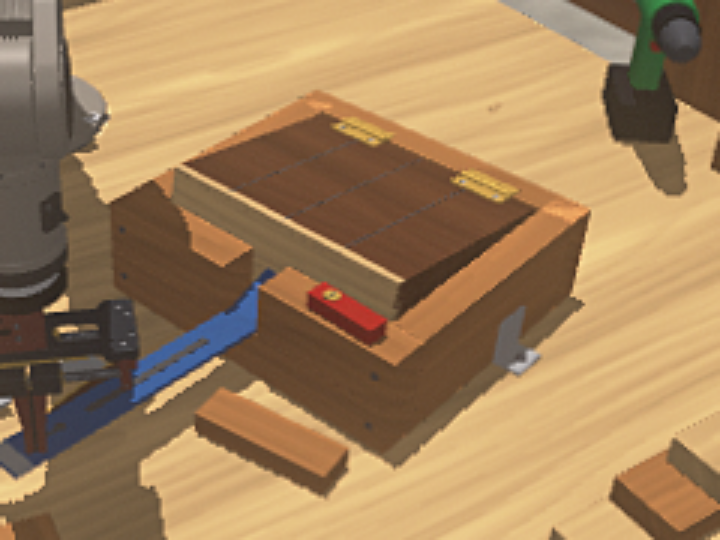

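```bash
python3 -m jog '[[0,0,0.02,0,0,0,0],[0,0,0.02,0,0,0,0],[0,0,0.02,0,0,0,0],[0,0,0.02,0,0,0,0],[0,0,0.02,0,0,0,0],[0,0,0.02,0,0,0,0],[0,0,0.02,0,0,0,0],[0,0,0.02,0,0,0,0]]'
python3 - <<'E'
from h import *
p,d=snapshot('top'); w=cloud('top',d)
o=np.array([.5677,-.0103]);a=np.deg2rad(15.4);ex=np.array([np.cos(a),np.sin(a)]);ey=np.array([-ex[1],ex[0]])
q=w[...,:2]-o; hx,hy,z=q@ex,q@ey,w[...,2]
for y0 in (.06,.1,.2):
    m=(abs(hx)<.12)&(abs(hy-y0)<.008)&(z<.2)&(z>.08); print(y0,np.median(z[m]).round(4))
print(observe()['force'],finish_job())
E
```

```text
time_s: 9.87
eef_pos: [0.6326, -0.255, 0.0677]
eef_rot: [[-0.924, 0.382, 0.0], [0.382, 0.924, -0.0], [-0.0, -0.0, -1.0]]
force: [-0.7, 1.3, 2.6]
opening: 0.007
grip_force: 1.5
0.06 0.1471
0.1 0.1412
0.2 0.1262
the job is handed in; nothing more can be done
[-0.24602675  1.46361454  2.75550194] None
```

The job is handed in: I swung the button clear of the leaf (about -1.6 rad), and the arm is holding the bar down with the leaf's front edge about 36 mm above the frame by the camera depth readings.

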